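# Find a welded drum's heavy side and hold it down

## Robot

A 7-joint arm with a two-finger parallel gripper is mounted at the origin on the work surface. World frame = base frame: x ahead of the robot, y to its left, z up, the work surface at z = 0. Lengths are in m, angles in rad, forces in N, time in s.
With the tool pointing down it reaches from about 0.4 to 0.875 m from the base axis. Payload 4.4 kg.
Tool frame: the origin (TCP) lies at the very end of the fingers, on their centre line; the grasp point (between the pads) lies 19 mm behind it (manip.grip_point_offset is the distance from the TCP to the grasp point, in m); z points along the fingers, y is the direction in which the jaws open and shut (so a half turn about z gives the same grasp; the last joint's range is limited). The gripper opens to 85 mm and grips with 20 to 120 N. Pads are 22 mm wide; open, the fingers measure 114 mm over their backs; the gripper's body (76 mm by 85 mm) begins 54 mm behind the grasp point. The pads swing forward as they close: fully open they stand 13 mm farther back than shut.
Start: joints at [1.162, 0.628, 0.038, 1.517, -0.027, 0.996, -0.02], TCP at [0.219, -0.612, 0.207] pointing down, gripper open.
Joint ranges: [-3.06, 3.06], [-0.37, 2.12], [-1.25, 1.32], [0.18, 2.47], [-1.1, 4.24], [0.23, 1.98], [-2.94, 2.94]. Speed limits (rad/s): [2.57, 2.57, 3.14, 3.14, 3.14, 3.14, 3.14].

## Interface

Orientations are given as a unit quaternion [x, y, z, w].
In Python, from station import manip gives the robot as it stands.
- The arm moves only by the tool step_arm, never from a script. Its argument "increments" is a list of rows, each a list of 4 numbers: the shift along the tool's x, y, z in cm, then the turn about the tool's z in rad. A call has 1 to 5 rows; each row shifts and turns the commanded pose from where the row before left it, along the tool's axes as they then stand; what a row does not reach is not made up. A row lasts 1/8 s, in which the tool goes at most 62.5 mm and 10.7 degrees, less where a joint would pass 70% of its speed; a pose out of reach is approached as far as the arm can. A call with a gripper value outside its range is refused whole. "claw" is the closure in counts, from 0 (fully open) to 255 (shut), set as the call begins (left out, the last holds). The fingers move at their own pace and stop on an object; "force" is the grip in N (left out, the last holds). Time passes only in rows, so rows that do not move let the fingers close. It gives the time, the measured TCP pose, the force and the opening at its end, in the units of the state.
- manip.observe(): the state, without advancing time (a new reading comes with each control period).
- manip.capture(name): name is "scene" or "top" or "wrist"; returns a dict with "img" (480x640x3 uint8, red, green, blue), "range_z" (480x640 float32, m along the optical axis (not along the pixel's ray), 0 where there is no reading), "camera_matrix" (3x3 intrinsics, pixels), "rvec" (rotation vector, rad) and "tvec" (3), from world to camera coordinates, as OpenCV has them; the wrist camera has in their place "mount" (4x4, takes a point from camera to tool coordinates, whose origin is the TCP and whose axes are the flange's). Camera axes: x right, y down, z forward; pixel columns grow to the right and rows downward; lengths in m; the calibration is good to about 2 mm. A picture is of the moment at which its call begins: read the wrist's pose just before it.
- manip.job_done(): hands the job in, once; it reports no verdict.
The state is a dict: "t": time; "joint_positions": joint angles; "qvel": joint speeds; "tau": joint torques, N m; "tcp_pos": TCP position; "orientation": TCP orientation; "wrist_force": force on the tool from outside, world axes, zero at the start; "wrist_torque": the same for the moment, N m; "opening": finger opening in m.
Only numpy, scipy, OpenCV 4.12 (cv2) and the standard library are available. Lean on these libraries where they do the work, as an engineer would, in place of code of your own. Each camera call takes 0.05 s, during which the arm holds its last target.

## Task

The welded drum on the balancing stand is out of balance, but nothing on the outside shows where. Turn it by hand to feel which way it wants to roll, find its heavy side, and finish holding the drum still, in the gripper, with the heavy side straight down, so that a counterweight can be tacked on opposite; keep the grip on it at the end. Leave the other things on the bench where they are.

Things in the scene. Friction and masses are not known exactly. Their poses are not given: they have to be found in the camera images.
- stand: Grey balancing stand bolted to the bench: base plate 160 x 150 x 12 mm and, at x = -50 mm, an upright 55 mm wide with a dark round bearing that carries the spindle. Origin: centre of the base's underside, on the bench. x: level, along the spindle, from bearing to drum; z: up. Spindle axis 140 mm above the origin; drum's middle at x = +30 mm. All but the drum stays below 168 mm.
- drum: Closed hollow drum in red-brown primer, diameter 170 mm, 30 mm wide, turning about the spindle without stops. Origin: its centre, on the axis. x: along the spindle, as the stand's x; z: from the axis to the yellow stripe; turning positive about x carries the top towards the stand's -y. The outer 35 mm of both faces are bare; in front a 30 mm hub cone. The heavy side is anywhere round it, differs every time and cannot be seen.
- drum_stripe (a point): Yellow paint stripe, 16 mm wide, across the rim and down both faces, turning with the drum; the point is where it crosses the middle of the rim, 85 mm from the axis. Only a mark to read the angle by: it says nothing about where the heavy side is.
- rim_top (a point): Fixed point: the highest point of the rim, 225 mm above the bench, at the middle of the drum's width. Near here the rim can be pinched from above at any angle of the drum, across its 30 mm width, and led round the axis; lead it at 85 mm radius or a little less. Drum rim is smooth, so an opened gripper can stay astride it while the drum rolls.
- bearing (a point): Centre of the greased bearing (diameter 54 mm, 48 mm behind the drum). The heavy side pulls with 0.14 to 0.20 N m at most; the bearing drags with 0.085 N m plus 0.04 per rad/s. Let go with the heavy side well out to one side, the drum rolls down in 2 to 4 s without overshoot but sticks 25 to 40 degrees short of the bottom, equally on either side; within that of the bottom or the top it stays as left.
- cone: Bystander: dark steel cone on a round foot of 90 mm diameter, 62 mm high; origin at its underside. Leave it alone.
- tube: Bystander: upright copper tube offcut, diameter 36 mm, 55 mm high; origin at its underside. Leave it alone.
- flange: Bystander: square steel plate with four holes, 80 x 80 x 10 mm, flat on the bench; origin at its underside. Leave it alone.
- pliers: Bystander: pliers with blue handles, 150 mm long, 12 mm high, lying flat; origin near the pivot, on the bench. Leave them alone.

How it is judged:
At the end, for the whole second after the job is handed in: The drum's heavy side is straight below the axis within 12 degrees, the drum is still (under 0.1 rad/s) and the gripper's fingers hold it (over 3 N of contact); the four bystanders are within 30 mm of where they began (y of core_c0 in the frame of stand between -0.0115 and 0.0115 m and z of core_c0 in the frame of stand below 0.14 m and contact force between the fingers and drum above 3 N and angular speed of drum below 0.1 rad/s and distance of each of cone, tube, flange, pliers from where it was at the start of the episode below 0.03 m); the arm keeps its last pose, push and grip.
It fails at once if the cone is knocked away (more than 30 mm) or tipped (distance of cone from where it was at the start of the episode above 0.03 m or angle between cone's own z axis and vertical above 0.5 rad).
It fails at once if the tube is knocked away (more than 30 mm) or tipped (distance of tube from where it was at the start of the episode above 0.03 m or angle between tube's own z axis and vertical above 0.5 rad).
It fails at once if the flange is knocked away (more than 30 mm) or tipped (distance of flange from where it was at the start of the episode above 0.03 m or angle between flange's own z axis and vertical above 0.5 rad).
It fails at once if the pliers is knocked away (more than 30 mm) or tipped (distance of pliers from where it was at the start of the episode above 0.03 m or angle between pliers's own z axis and vertical above 0.5 rad).
It also fails if it takes over 72 s, if anything falls off the work surface, if the arm or the gripper's body presses on something with over 40 N, if the wrist force passes 120 N, or if a joint passes its speed limit or range.

## Working session

There is one attempt and no reset: what is moved stays moved. The work goes in short steps, Python scripts to look and compute and a tool call to move; the robot and the scene stay as the last step left them, time stands still between calls to the robot, and variables do not carry over. Pictures are saved under pics/ and viewed, and the job is handed in when it is done.

Besides the shell and the picture viewer there is one more tool, called after "Request:" as name([rows], argument=value, ...), one row to a line, values as JSON. step_arm: Moves the arm, as the interface text tells. Its arguments: {"type":"object","properties":{"increments":{"type":"array"},"claw":{"type":"number"},"force":{"type":"number"}},"required":["increments"]}

```bash
ls; mkdir -p pics
python3 - <<'E'
from station import manip
import cv2,numpy as np
s=manip.observe();print(s)
for n in ("scene","top"):
    c=manip.capture(n);cv2.imwrite(f"pics/{n}0.png",c["img"][:,:,::-1]);np.savez(f"pics/{n}0.npz",**c)
    print(n,c["camera_matrix"],c["rvec"],c["tvec"])
E
```

```text
pics
{'t': 0.0, 'joint_positions': array([ 1.16218026,  0.62935549,  0.03843884,  1.51836964, -0.0269906 ,
        0.9962924 , -0.01998304]), 'qvel': array([ 0.0004537 , -0.00027364,  0.00028888, -0.00041109, -0.00302764,
        0.00192529, -0.00059008]), 'tau': array([-1.11308313e-03, -5.63417494e+01,  1.22602981e+00, -1.93451500e+01,
        1.09286790e-02,  1.05586799e-02,  2.32461815e-06]), 'tcp_pos': array([ 0.21829111, -0.61153575,  0.20588249]), 'orientation': array([ 9.85343034e-01,  1.70581937e-01, -1.78248376e-04, -9.36646784e-04]), 'wrist_force': array([ 0.66926642, -0.24632859, -0.13783315]), 'wrist_torque': array([ 0.01857423,  0.02061953, -0.06740009]), 'opening': 0.08539831477826046}
scene [[470.32089792   0.         320.79193688]
 [  0.         470.32089792 240.98167802]
 [  0.           0.           1.        ]] [ 2.18816727  0.53190801 -0.28780963] [-0.50203436 -0.03114041  1.33585782]
top [[459.55385403   0.         318.26097882]
 [  0.         459.55385403 242.05283348]
 [  0.           0.           1.        ]] [ 2.10230605 -2.11478193  0.17772447] [0.01583809 0.60703541 1.05939565]
```

View pics/scene0.png

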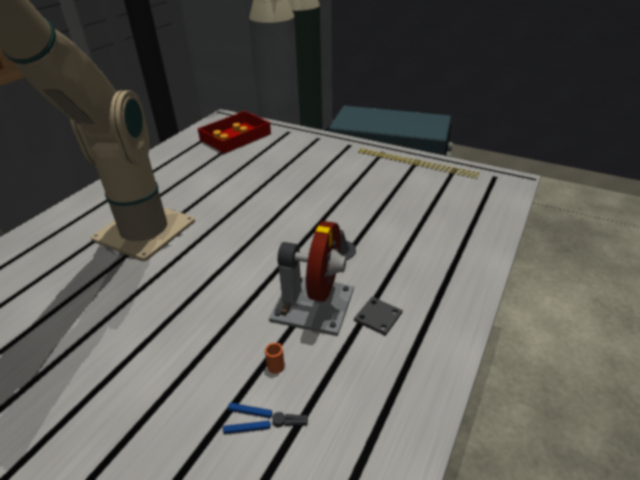

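View pics/top0.png

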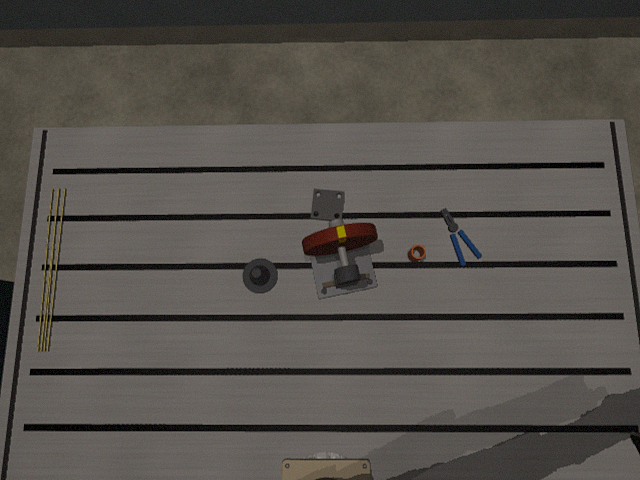

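The stripe is at the rim's top, at (340,234) in the top view. The drum spans (303..377, 222..257) there, the stand's bearing is at (346,275), the cone at (260,275), the tube at (417,253), the flange at (328,204) and the pliers at (458,237). Next I'll fit the drum from depth.

```bash
cat > h.py <<'E'
import numpy as np,cv2
from scipy.optimize import least_squares
def cloud(c):
    K=c["camera_matrix"];z=c["range_z"];v,u=np.indices(z.shape)
    P=np.stack([(u-K[0,2])*z/K[0,0],(v-K[1,2])*z/K[1,1],z],-1)
    R=cv2.Rodrigues(c["rvec"])[0]
    return (P-c["tvec"].ravel())@R   # R^T (P-t)
def masks(c):
    hsv=cv2.cvtColor(c["img"],cv2.COLOR_RGB2HSV);h,s,v=[hsv[...,i] for i in range(3)]
    red=((h<8)|(h>172))&(s>150)&(v>40)&(c["range_z"]>0)
    yel=(h>20)&(h<35)&(s>150)&(v>80)&(c["range_z"]>0)
    return red,yel
E
python3 - <<'E'
from h import *
for n in ("scene","top"):
    c=np.load(f"pics/{n}0.npz");W=cloud(c);r,y=masks(c)
    box=(W[...,2]>0.05)&(W[...,2]<0.24)&(W[...,0]>.3)
    if n=="scene": box[:, :290]=0
    else: box[:, :295]=0; box[:,385:]=0
    for nm,m in (("red",r),("yel",y)):
        P=W[m&box];print(n,nm,len(P),P.min(0).round(3),P.max(0).round(3),np.median(P,0).round(3))
    P=W[r&box]
    # top face rim
    T=P[P[:,2]>0.2];print('near top',T.mean(0).round(4))
    from numpy.linalg import svd
    print(svd(P[:,:2]-P[:,:2].mean(0),full_matrices=False)[2].round(4),P.mean(0).round(4))
c=np.load("pics/top0.npz");W=cloud(c)
for nm,(u,v) in dict(bearing=(346,275),cone=(260,275),tube=(417,253),flange=(328,204),pliers=(452,228),base1=(322,296),base2=(376,287)).items(): print(nm,W[v,u].round(3))
E
```

```text
scene red 788 [ 0.578 -0.122  0.143] [0.628 0.015 0.227] [ 0.611 -0.093  0.201]
scene yel 77 [ 0.582 -0.048  0.224] [ 0.611 -0.028  0.229] [ 0.598 -0.039  0.227]
near top [ 0.6066 -0.0654  0.2146]
[[ 0.1894 -0.9819]
 [-0.9819 -0.1894]] [ 0.6109 -0.086   0.1962]
top red 709 [ 0.568 -0.114  0.148] [0.623 0.044 0.228] [ 0.594 -0.025  0.214]
top yel 98 [ 0.585 -0.047  0.16 ] [ 0.626 -0.029  0.229] [ 0.598 -0.039  0.224]
near top [ 0.5951 -0.0356  0.2156]
[[ 0.202  -0.9794]
 [ 0.9794  0.202 ]] [ 0.5949 -0.0335  0.2096]
bearing [ 0.513 -0.05   0.164]
cone [0.527 0.152 0.062]
tube [ 0.589 -0.238 -0.004]
flange [ 0.717 -0.012  0.009]
pliers [ 0.65  -0.326  0.012]
base1 [0.48  0.005 0.014]
base2 [ 0.502 -0.13   0.007]
```

Run:
```python
import cv2
a=cv2.imread("pics/top0.png")[180:310,230:430];cv2.imwrite("pics/topz.png",cv2.resize(a,None,fx=4,fy=4,interpolation=cv2.INTER_CUBIC)[:600,:800])
a=cv2.imread("pics/scene0.png")[210:350,250:420];cv2.imwrite("pics/scenez.png",cv2.resize(a,None,fx=4,fy=4,interpolation=cv2.INTER_CUBIC)[:600,:800])
```

```text
(no output)
```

View pics/topz.png

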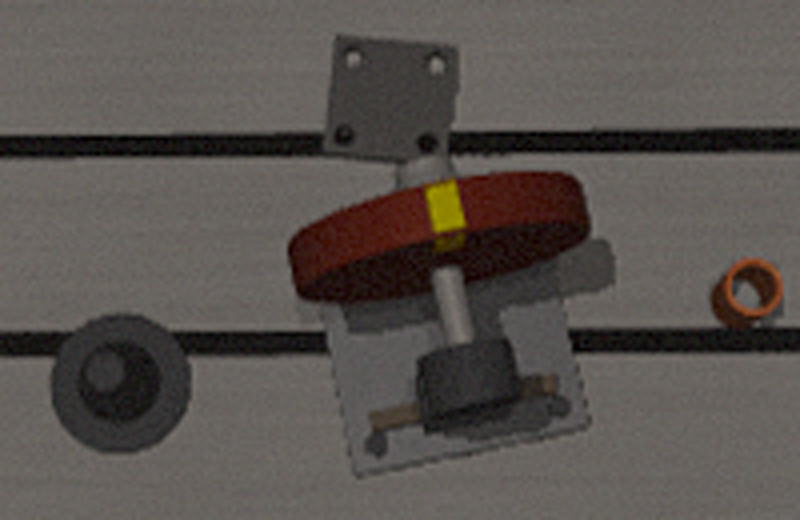

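View pics/scenez.png

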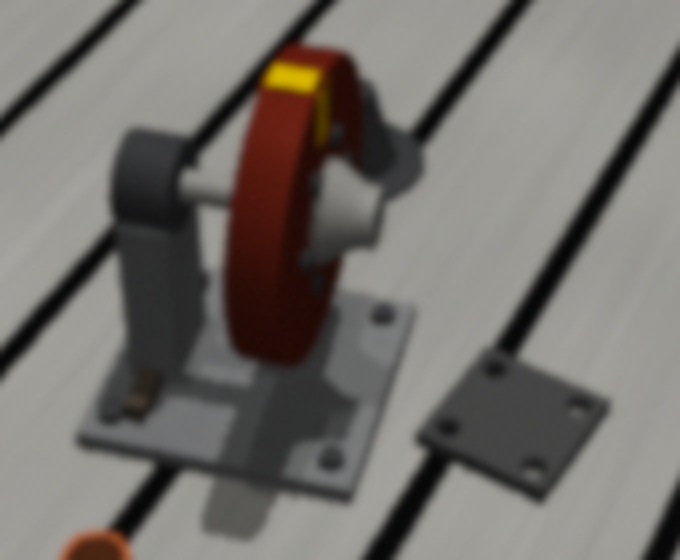

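```bash
cat >> h.py <<'E'
def drumpts():
    out=[]
    for n in ("scene","top"):
        c=np.load(f"pics/{n}0.npz");W=cloud(c);r,y=masks(c)
        box=(W[...,2]>0.05)&(W[...,2]<0.24)&(W[...,0]>.3)
        if n=="scene": box[:, :290]=0
        else: box[:, :295]=0; box[:,385:]=0
        out.append(W[(r|y)&box])
    return out
def local(P,p):
    cx,cy,a,cz=p
    d=P-[cx,cy,cz];x=d[...,0]*np.cos(a)+d[...,1]*np.sin(a);y=-d[...,0]*np.sin(a)+d[...,1]*np.cos(a)
    return np.stack([x,y,d[...,2]],-1)
E
python3 - <<'E'
from h import *
A,B=drumpts()
def res(p,P):
    q=local(P,p);r=np.hypot(q[:,1],q[:,2])
    a=np.abs(q[:,0])-.015;b=r-.085
    return np.where((a>0)|(b>0),np.hypot(np.maximum(a,0),np.maximum(b,0)),np.minimum(-a,-b))
for P in (A,B,np.vstack([A,B])):
    s=least_squares(res,[.598,-.038,.19,.14],args=(P,),loss="soft_l1",f_scale=.002)
    print(s.x.round(4),np.sqrt(np.mean(s.fun**2)), np.median(np.abs(res(s.x,P))))
p=s.x
for n in ("scene","top"):
    c=np.load(f"pics/{n}0.npz");W=cloud(c);r,y=masks(c)
    m=y&(W[...,0]>.5)&(W[...,2]>.1)&(np.abs(W[...,1])<.15)
    q=local(W[m],p);k=np.abs(q[:,0])<.013;print(n,q[k].mean(0),np.degrees(np.arctan2(-q[k,1].mean(),q[k,2].mean())))
E
```

```text
[ 0.5969 -0.0355  0.1953  0.1413] 0.0013149074039554693 0.0008208455124182612
[ 0.594  -0.0378  0.2129  0.1392] 0.0014859871965073137 0.0008021151281929206
[ 0.5972 -0.0368  0.1932  0.1398] 0.0015710020237554635 0.0010163742827543065
scene [ 0.00062093 -0.00192114  0.08686404] 1.2669830145103944
top [-0.0004653  -0.00163266  0.08484608] 1.102383601564652
```

```bash
cat >> h.py <<'E'
from scipy.spatial.transform import Rotation as Rn
DR=(0.597,-0.0368,0.195,0.140)   # drum centre x,y, yaw, z
def stand2world(x,y,z):
    cx,cy,a,cz=DR;return np.array([cx+x*np.cos(a)-y*np.sin(a),cy+x*np.sin(a)+y*np.cos(a),cz+z])
def state(s):
    R=Rn.from_quat(s["orientation"]).as_matrix();al=np.arctan2(R[1,0],R[0,0])
    return s["tcp_pos"],al
def rows(pos,al,tgt,alt,n):
    d=(np.array(tgt)-pos)/n;da=(alt-al)/n;out=[]
    for i in range(n):
        a=al+i*da
        out.append([round(100*(d[0]*np.cos(a)+d[1]*np.sin(a)),2),round(100*(d[0]*np.sin(a)-d[1]*np.cos(a)),2),round(-100*d[2],2),round(-da,3)])
    return out
E
python3 - <<'E'
from h import *
from station import manip
s=manip.observe();p,al=state(s);print(p,al,Rn.from_quat(s["orientation"]).as_matrix().round(3))
for r in rows(p,al,stand2world(0,0,.14),.195+np.pi/2,15):print(r)
E
```

```text
[ 0.21832247 -0.61161027  0.20599157] 0.34280041448772985 [[ 0.942  0.336 -0.001]
 [ 0.336 -0.942  0.002]
 [ 0.    -0.002 -1.   ]]
[np.float64(3.67), np.float64(-2.76), np.float64(-0.49), np.float64(-0.095)]
[np.float64(3.91), np.float64(-2.4), np.float64(-0.49), np.float64(-0.095)]
[np.float64(4.12), np.float64(-2.02), np.float64(-0.49), np.float64(-0.095)]
[np.float64(4.29), np.float64(-1.62), np.float64(-0.49), np.float64(-0.095)]
[np.float64(4.43), np.float64(-1.21), np.float64(-0.49), np.float64(-0.095)]
[np.float64(4.52), np.float64(-0.78), np.float64(-0.49), np.float64(-0.095)]
[np.float64(4.58), np.float64(-0.35), np.float64(-0.49), np.float64(-0.095)]
[np.float64(4.59), np.float64(0.09), np.float64(-0.49), np.float64(-0.095)]
[np.float64(4.56), np.float64(0.52), np.float64(-0.49), np.float64(-0.095)]
[np.float64(4.49), np.float64(0.95), np.float64(-0.49), np.float64(-0.095)]
[np.float64(4.38), np.float64(1.37), np.float64(-0.49), np.float64(-0.095)]
[np.float64(4.23), np.float64(1.78), np.float64(-0.49), np.float64(-0.095)]
[np.float64(4.04), np.float64(2.17), np.float64(-0.49), np.float64(-0.095)]
[np.float64(3.82), np.float64(2.54), np.float64(-0.49), np.float64(-0.095)]
[np.float64(3.56), np.float64(2.89), np.float64(-0.49), np.float64(-0.095)]
```

Request:
step_arm([
  [3.7,-2.8,-1,-0.095],
  [3.9,-2.4,-1,-0.095],
  [4.1,-2,-1,-0.095],
  [4.3,-1.6,-1,-0.095],
  [4.4,-1.2,-1,-0.095],
], claw=0, force=40)

```text
t: 0.72
tcp_pos: [0.3452, -0.4192, 0.2568]
orientation: [0.917, 0.399, -0.0, -0.0]
wrist_force: [-0.2, 0.2, -0.2]
opening: 0.0853
```

Request:
step_arm([
  [4.5,-0.8,-1,-0.095],
  [4.6,-0.35,-1,-0.095],
  [4.6,0.1,-0.4,-0.095],
  [4.6,0.5,0,-0.095],
  [4.5,0.95,0,-0.095],
])

```text
t: 1.35
tcp_pos: [0.4713, -0.227, 0.2807]
orientation: [0.797, 0.603, -0.0, -0.0]
wrist_force: [0.4, -0.4, 0.2]
opening: 0.0852
```

Run:
```python
from h import *
from station import manip
s=manip.observe();p,al=state(s);print(s["t"],p,al,s["wrist_force"])
for r in rows(p,al,stand2world(0,0,.13),.195+np.pi/2,5):print([float(x) for x in r])
```

```text
1.35 [ 0.47131124 -0.22700089  0.28070782] 1.2957232329730262 [ 0.36560082 -0.41756752  0.1730151 ]
[4.34, 1.39, 0.21, -0.094]
[4.19, 1.79, 0.21, -0.094]
[4.01, 2.17, 0.21, -0.094]
[3.79, 2.54, 0.21, -0.094]
[3.53, 2.88, 0.21, -0.094]
```

Request:
step_arm([
  [4.3,1.4,0,-0.094],
  [4.2,1.8,0,-0.094],
  [4.0,2.2,0.2,-0.094],
  [3.8,2.5,0.2,-0.094],
  [3.5,2.9,0.2,-0.094],
])

```text
t: 1.98
tcp_pos: [0.5977, -0.0381, 0.2744]
orientation: [0.635, 0.773, -0.0, -0.0]
wrist_force: [0.3, -0.8, -0.4]
opening: 0.0852
```

```bash
cat > look.py <<'E'
import sys
from h import *
from station import manip
tag=sys.argv[1]
s=manip.observe();p,al=state(s)
q=local(np.array(p),DR);print("t",round(s["t"],2),"tcp in drum frame mm",(q*1000).round(1),"yaw err",round(al-DR[2]-np.pi/2,4),"F",s["wrist_force"].round(2),"M",s["wrist_torque"].round(3),"open",round(s["opening"],4))
ims=[]
for n in ("scene","top"):
    c=manip.capture(n);W=cloud(c);r,y=masks(c)
    L=local(W,DR);rad=np.hypot(L[...,1],L[...,2])
    m=y&(np.abs(L[...,0])<.022)&(rad<.095)&(rad>.03)
    A=np.degrees(np.arctan2(-L[...,1],L[...,2]))
    for nm,k in (("rim",(rad>.08)&(np.abs(L[...,0])<.014)),("front",(L[...,0]>.0135)),("back",(L[...,0]<-.0135))):
        mm=m&k
        if mm.sum()>4:
            a=L[mm];mu=a.mean(0);print(n,nm,mm.sum(),"ang",round(float(np.degrees(np.arctan2(-mu[1],mu[2]))),1), "r",round(float(np.hypot(mu[1],mu[2])),4))
    im=c["img"][:,:,::-1]
    a=im[180:310,230:430] if n=="top" else im[205:355,240:440]
    ims.append(cv2.resize(a,(400,260 if n=="top" else 300),interpolation=cv2.INTER_CUBIC))
ims[1]=cv2.copyMakeBorder(ims[1],0,40,0,0,cv2.BORDER_CONSTANT)
cv2.imwrite(f"pics/{tag}.png",np.hstack(ims))
E
python3 look.py a1
python3 - <<'E'
from h import *
from station import manip
s=manip.observe();p,al=state(s)
for r in rows(p,al,stand2world(0,0,.061),.195+np.pi/2,5):print([float(x) for x in r])
E
```

```text
t 1.98 tcp in drum frame mm [  0.4  -1.4 134.4] yaw err -0.0001 F [ 0.29 -0.77 -0.4 ] M [-0.045  0.031 -0.059] open 0.0852
scene rim 62 ang 1.9 r 0.087
scene front 7 ang 0.9 r 0.0643
[-0.08, -0.06, 1.46, 0.001]
[-0.08, -0.06, 1.46, 0.001]
[-0.08, -0.06, 1.46, 0.001]
[-0.08, -0.06, 1.46, 0.001]
[-0.08, -0.06, 1.46, 0.001]
```

View pics/a1.png

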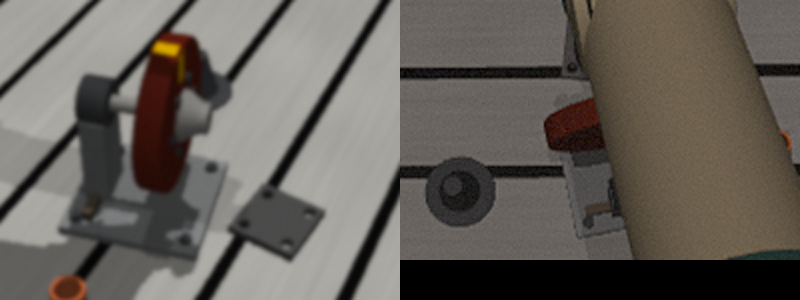

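The scene camera still sees the drum, with the stripe at top centre (168,50 in the left crop). The arm blocks the top camera. I'll lower the gripper over the rim.

Request:
step_arm([
  [-0.05,0,1.8,0],
  [0,0,1.8,0],
  [0,0,1.8,0],
  [0,0,1.4,0],
  [0,0,0.6,0],
])

```text
t: 2.7
tcp_pos: [0.5968, -0.0401, 0.1998]
orientation: [0.636, 0.771, -0.001, -0.001]
wrist_force: [0.3, 0.4, 0.3]
opening: 0.0855
```

```bash
python3 look.py a2
python3 - <<'E'
from station import manip
import cv2
c=manip.capture("wrist");cv2.imwrite("pics/w2.png",c["img"][:,:,::-1]);print(c["mount"])
E
```

```text
t 2.7 tcp in drum frame mm [-0.9 -3.1 59.8] yaw err -0.0035 F [0.27 0.42 0.3 ] M [-0.01  -0.042  0.003] open 0.0855
scene rim 45 ang 2.0 r 0.0869
scene front 6 ang 0.1 r 0.0655
[[-3.82440391e-04 -9.66371882e-01 -2.57148284e-01  6.44845337e-02]
 [ 9.99999790e-01 -2.34984397e-04 -6.04157236e-04  1.74705122e-03]
 [ 5.23414730e-04 -2.57148461e-01  9.66371769e-01 -1.66847706e-01]
 [ 0.00000000e+00  0.00000000e+00  0.00000000e+00  1.00000000e+00]]
```

View pics/a2.png

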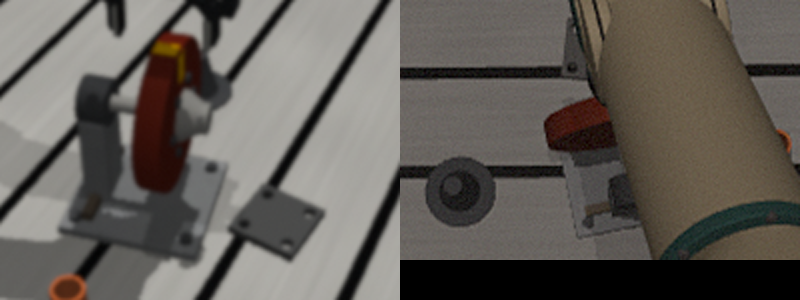

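View pics/w2.png

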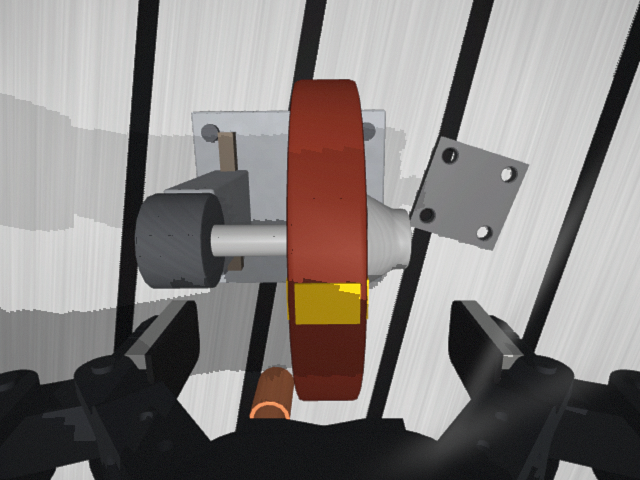

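The wrist view shows the fingers open on both sides of the rim, with the stripe at (328,303), between the pads. I'll close gently.

Request:
step_arm([
  [0,0.1,0,0],
  [0,0,0,0],
  [0,0,0,0],
  [0,0,0,0],
  [0,0,0,0],
], claw=255, force=20)

```text
t: 3.48
tcp_pos: [0.5984, -0.0395, 0.2009]
orientation: [0.636, 0.772, 0.0, 0.0]
wrist_force: [0.2, -1.2, -0.3]
opening: 0.0001
```

```bash
python3 look.py a3
python3 - <<'E'
import numpy as np
r=78;th=np.radians(np.arange(1,68,6));
for a,b in zip(th,th[1:]): print(round(np.degrees(b)),round(-r*(np.sin(b)-np.sin(a))/10,2),round(r*(np.cos(a)-np.cos(b))/10,2))
E
```

```text
t 3.48 tcp in drum frame mm [ 0.8 -2.9 60.9] yaw err -0.003 F [ 0.2  -1.21 -0.25] M [ 0.004 -0.018  0.013] open 0.0001
scene rim 5 ang 2.1 r 0.0865
scene front 5 ang -0.2 r 0.0657
7 -0.81 0.06
13 -0.8 0.14
19 -0.78 0.23
25 -0.76 0.31
31 -0.72 0.38
37 -0.68 0.46
43 -0.63 0.52
49 -0.57 0.59
55 -0.5 0.64
61 -0.43 0.69
67 -0.36 0.73
```

Run:
```python
from station import manip
import cv2
c=manip.capture("wrist");cv2.imwrite("pics/w3.png",c["img"][:,:,::-1])
c=manip.capture("scene");cv2.imwrite("pics/s3.png",cv2.resize(c["img"][120:340,220:460,::-1],None,fx=2.5,fy=2.5,interpolation=2))
```

```text
(no output)
```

View pics/w3.png

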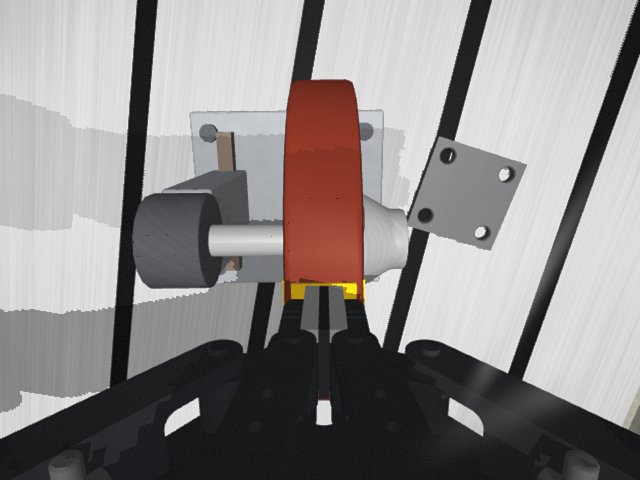

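View pics/s3.png

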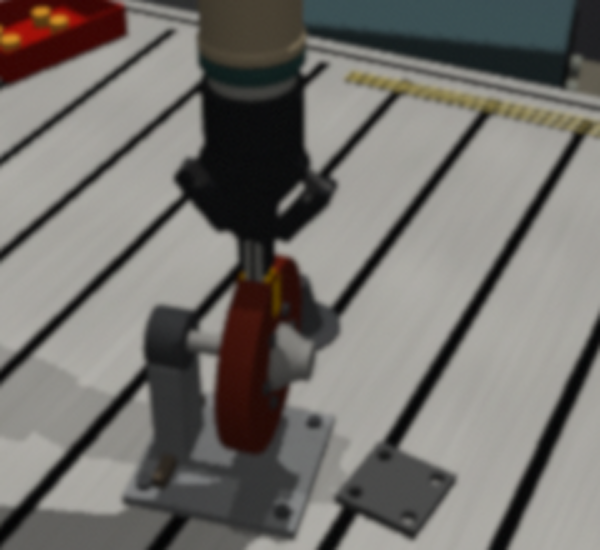

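Run:
```python
from h import *
from station import manip
s=manip.observe()
c=manip.capture("wrist");M=c["mount"];K=c["camera_matrix"];z=c["range_z"]
def T(u,v):
    d=z[v,u];P=np.array([(u-K[0,2])*d/K[0,0],(v-K[1,2])*d/K[1,1],d,1]);return (M@P)[:3]
R=Rn.from_quat(s["orientation"]).as_matrix()
for nm,(u,v) in dict(padL=(313,320),padR=(335,320),pad_top=(313,295),gap=(323,400),stripe=(323,285),stripeL=(292,292),rim200=(320,200),rim250=(320,250),flange=(500,200),bench=(560,100)).items():
    t=T(u,v);w=s["tcp_pos"]+R@t;print(nm,(t*1000).round(1),"world",w.round(4),"drum",(local(w,DR)*1000).round(1))
print(s["joint_positions"],s["opening"],s["wrist_force"])
```

```text
padL [ 10.2  -1.4 -55.5] world [ 0.595  -0.0297  0.2563] drum [ -0.6   7.3 116.3]
padR [ 10.2   5.  -55.5] world [ 0.6013 -0.0285  0.2563] drum [  5.9   7.3 116.3]
pad_top [ 10.5  -1.9 -37.3] world [ 0.5945 -0.0296  0.2381] drum [-1.   7.6 98.1]
gap [-63.6   1.3   8.9] world [ 0.6118 -0.1017  0.1919] drum [  2.  -66.5  51.9]
stripe [  9.    1.5 -24.3] world [ 0.5981 -0.0304  0.2251] drum [ 2.3  6.1 85.1]
stripeL [  6.4  -9.9 -24.8] world [ 0.5874 -0.035   0.2256] drum [-9.   3.6 85.6]
rim200 [ 38.9   0.4 -16.2] world [ 0.5913 -0.0012  0.217 ] drum [ 1.3 36.  77. ]
rim250 [ 21.8   0.4 -22.5] world [ 0.5946 -0.0181  0.2233] drum [ 1.3 18.9 83.3]
flange [  3.6 155.1 192.1] world [ 0.7499 -0.0064  0.0087] drum [ 155.9    0.2 -131.3]
bench [ 86.8 200.3 201.4] world [ 7.784e-01  8.400e-02 -6.000e-04] drum [ 201.4   83.3 -140.6]
[ 0.26866673  0.58605448 -0.39809158  1.66304252  0.26739142  0.94666318
 -0.03515627] -7.464433145020333e-05 [-0.02406782 -0.87990863 -0.55432061]
```

Unexpected: the jaws report fully shut, although the TCP is 24 mm below the rim top. I'll open and measure where the finger tips really are.

Request:
step_arm([
  [0,0,0,0],
  [0,0,0,0],
  [0,0,0,0],
  [0,0,0,0],
], claw=0)

```text
t: 4.22
tcp_pos: [0.5984, -0.0394, 0.2008]
orientation: [0.636, 0.772, 0.0, -0.0]
wrist_force: [-0.5, -0.5, -0.2]
opening: 0.0723
```

Run:
```python
from h import *
from station import manip
s=manip.observe()
c=manip.capture("wrist");M=c["mount"];K=c["camera_matrix"];z=c["range_z"]
cv2.imwrite("pics/w4.png",c["img"][:,:,::-1])
v,u=np.indices(z.shape);P=np.stack([(u-K[0,2])*z/K[0,0],(v-K[1,2])*z/K[1,1],z,np.ones_like(z)],-1)@M.T
P=P[...,:3]
m=(z>0)&(np.abs(P[...,0])<.02)&(np.abs(P[...,1])>.03)&(np.abs(P[...,1])<.07)&(P[...,2]<.03)
q=P[m];print(len(q),(1000*q.min(0)).round(1),(1000*q.max(0)).round(1))
for sg in (1,-1):
    k=q[q[:,1]*sg>0]; o=np.argsort(-k[:,2])[:20];print((1000*k[o[::4]]).round(1))
```

```text
41064 [ -13.5  -66.8 -113.3] [ 17.7  69.9 -30.8]
[[ -2.7  37.9 -32.2]
 [ -3.3  37.9 -32.4]
 [  3.3  38.1 -32.8]
 [  1.5  37.8 -32.9]
 [  5.8  37.8 -33.2]]
[[  6.3 -35.1 -30.8]
 [  0.2 -34.7 -32.5]
 [  3.  -34.5 -32.8]
 [ -5.4 -34.6 -32.9]
 [  8.  -34.8 -33.2]]
```

View pics/w4.png

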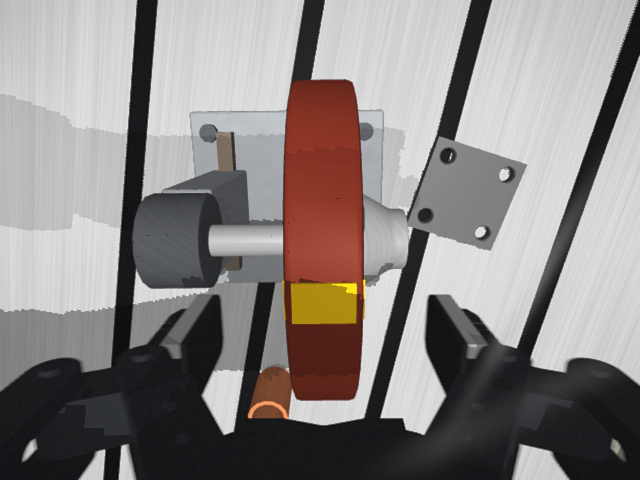

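Run:
```python
from h import *
from station import manip
print(manip.grip_point_offset,[x for x in dir(manip) if x[0]!='_'])
s=manip.observe()
c=manip.capture("wrist");M=c["mount"];K=c["camera_matrix"];z=c["range_z"]
v,u=np.indices(z.shape);P=np.stack([(u-K[0,2])*z/K[0,0],(v-K[1,2])*z/K[1,1],z,np.ones_like(z)],-1)@M.T
for a,b in ((320,425),(320,440),(320,470),(250,425),(190,310),(210,300),(180,345),(170,300),(190,340),(170,360),(100,390),(270,400),(335,300)): print((a,b),(1000*P[b,a,:3]).round(1))
```

```text
0.0187 ['PlanningError', 'capture', 'grip_point_offset', 'job_done', 'observe']
(320, 425) [  9.3   1.  -98.8]
(320, 440) [  10.7    1.1 -104.4]
(320, 470) [  10.2    1.1 -110.6]
(250, 425) [  9.1 -12.5 -98.5]
(190, 310) [ 10.6 -39.2 -49.4]
(210, 300) [ -94.1 -106.6  201.3]
(180, 345) [  7.1 -37.6 -64.3]
(170, 300) [ -93.9 -144.5  200.8]
(190, 340) [  3.7 -37.9 -55.4]
(170, 360) [  7.5 -37.3 -72.7]
(100, 390) [ 10.5 -45.9 -89.4]
(270, 400) [-164.3  -45.   146.9]
(335, 300) [  3.1   5.9 -24.4]
```

The real finger tips sit about 23 mm short of the reported TCP: they measure -32 mm when open, and the palm is at -98 against an expected -73. The jaws therefore shut just above the rim. I'll go 2.3 cm lower and re-grip.

Request:
step_arm([
  [0.1,-0.1,0.6,0],
  [0,0,0.6,0],
  [0,0,0.6,0],
  [0,0,0.5,0],
])

```text
t: 4.82
tcp_pos: [0.5971, -0.0387, 0.1772]
orientation: [0.636, 0.772, -0.0, -0.0]
wrist_force: [0.5, -0.1, 0.2]
opening: 0.0854
```

Request:
step_arm([
  [0,0,0,0],
  [0,0,0,0],
  [0,0,0,0],
  [0,0,0,0],
  [0,0,0,0],
], claw=255, force=20)

```text
t: 5.45
tcp_pos: [0.5983, -0.0384, 0.1784]
orientation: [0.636, 0.772, 0.001, 0.001]
wrist_force: [3.3, 0.5, 1.0]
opening: 0.0294
```

```bash
python3 look.py a5
python3 - <<'E'
from station import manip
import cv2
c=manip.capture("wrist");cv2.imwrite("pics/w5.png",c["img"][:,:,::-1])
E
```

```text
t 5.45 tcp in drum frame mm [ 0.9 -1.8 38.4] yaw err -0.0024 F [3.29 0.52 1.04] M [ 0.1   -0.475  0.202] open 0.0294
scene rim 44 ang 2.0 r 0.0872
```

View pics/w5.png

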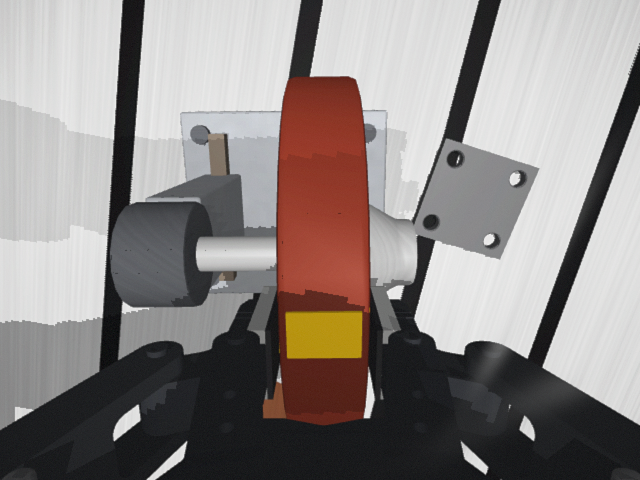

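The jaws now straddle and hold the rim, at an opening of 29.4 mm, with the stripe at (323,335) between the pads. I'll lead the drum in the positive sense, towards the stand's -y.

Request:
step_arm([
  [-0.83,0,0.06,0],
  [-0.82,0,0.14,0],
  [-0.8,0,0.24,0],
  [-0.78,0,0.31,0],
  [-0.74,0,0.39,0],
])

```text
t: 6.22
tcp_pos: [0.6059, -0.0757, 0.1671]
orientation: [0.636, 0.772, 0.002, 0.0]
wrist_force: [2.7, 4.4, 4.1]
opening: 0.0297
```

Request:
step_arm([
  [-0.7,0,0.47,0],
  [-0.65,0,0.54,0],
  [-0.58,0,0.6,0],
  [-0.51,0,0.66,0],
  [-0.44,0,0.71,0],
])

```text
t: 6.85
tcp_pos: [0.6121, -0.106, 0.1373]
orientation: [0.636, 0.772, 0.001, 0.001]
wrist_force: [4.5, 1.9, 4.8]
opening: 0.0294
```

```bash
python3 look.py a6
```

```text
t 6.85 tcp in drum frame mm [  1.4 -70.8  -2.7] yaw err -0.0034 F [4.51 1.85 4.79] M [ 0.862 -0.763  0.156] open 0.0294
scene rim 84 ang 55.7 r 0.0853
```

View pics/a6.png

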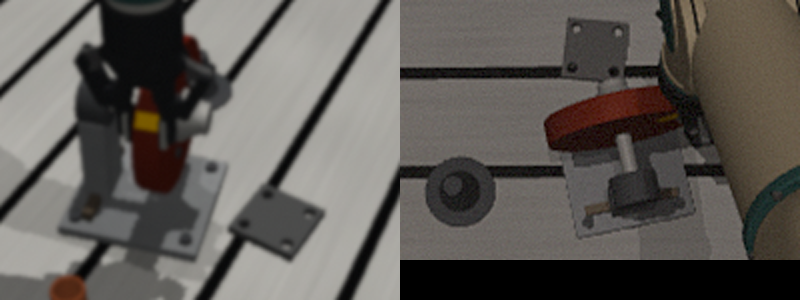

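Stripe now at 55.7° (the yellow patch at (147,120), left crop). I'll open and watch whether it rolls.

Request:
step_arm([
  [0,0,0,0],
  [0,0,0,0],
  [0,0,0,0],
  [0,0,0,0],
], claw=0)

```text
t: 7.45
tcp_pos: [0.6099, -0.1062, 0.1365]
orientation: [0.636, 0.772, -0.0, -0.0]
wrist_force: [0.3, -0.4, -0.1]
opening: 0.0853
```

```bash
python3 look.py a7
```

```text
t 7.45 tcp in drum frame mm [ -0.8 -70.6  -3.5] yaw err -0.0032 F [ 0.26 -0.38 -0.12] M [ 0.054  0.017 -0.014] open 0.0853
scene rim 69 ang 80.3 r 0.0849
scene front 13 ang 82.1 r 0.0617
```

Request:
step_arm([
  [0,0,0,0],
  [0,0,0,0],
  [0,0,0,0],
  [0,0,0,0],
])

```text
t: 8.05
tcp_pos: [0.6103, -0.1059, 0.1366]
orientation: [0.636, 0.772, 0.0, 0.0]
wrist_force: [-0.5, -0.1, -0.1]
opening: 0.0855
```

```bash
python3 look.py a8
```

```text
t 8.05 tcp in drum frame mm [ -0.3 -70.4  -3.4] yaw err -0.003 F [-0.45 -0.07 -0.14] M [-0.02   0.037  0.026] open 0.0855
```

View pics/a8.png

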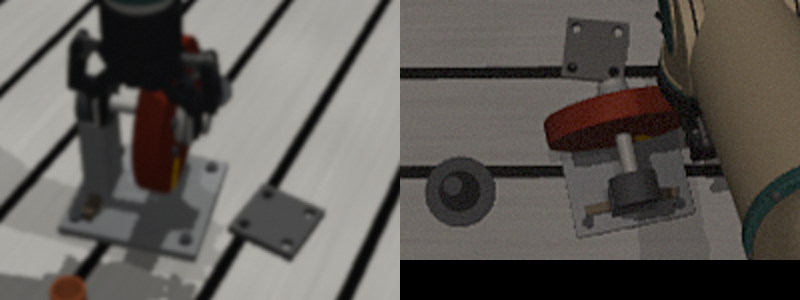

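The drum rolls on in the positive sense after release (55.7° → 80° → beyond, the stripe now low on the front face at (175,172)). While it settles I'll carry the open gripper astride the rim over to the other side.

Request:
step_arm([
  [0.96,0,-1.37,0],
  [1.22,0,-1.14,0],
  [1.43,0,-0.86,0],
  [1.58,0,-0.54,0],
  [1.66,0,-0.2,0],
])

```text
t: 8.78
tcp_pos: [0.5971, -0.0372, 0.1783]
orientation: [0.636, 0.772, 0.0, 0.0]
wrist_force: [-0.7, 0.0, -0.4]
opening: 0.0855
```

Request:
step_arm([
  [1.67,0,0.15,0],
  [1.6,0,0.49,0],
  [1.46,0,0.81,0],
  [1.26,0,1.1,0],
  [1.01,0,1.34,0],
])

```text
t: 9.4
tcp_pos: [0.5836, 0.0308, 0.1378]
orientation: [0.636, 0.772, -0.0, -0.0]
wrist_force: [-0.3, -0.5, -0.1]
opening: 0.0852
```

```bash
sed -i 's/(h>20)&(h<35)&(s>150)&(v>80)/(h>18)\&(h<36)\&(s>150)\&(v>45)/' h.py; python3 look.py b1
python3 - <<'E'
from station import manip
import cv2
c=manip.capture("wrist");cv2.imwrite("pics/wb1.png",c["img"][:,:,::-1])
E
```

```text
t 9.4 tcp in drum frame mm [-0.1 68.9 -2.2] yaw err -0.0028 F [-0.28 -0.49 -0.1 ] M [-0.006 -0.023 -0.028] open 0.0852
scene front 24 ang 173.5 r 0.0648
```

View pics/b1.png

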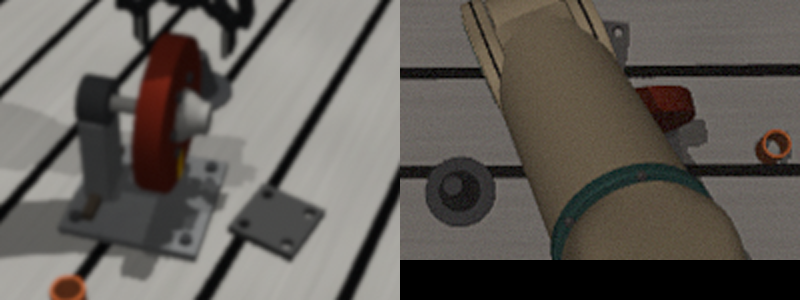

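View pics/wb1.png

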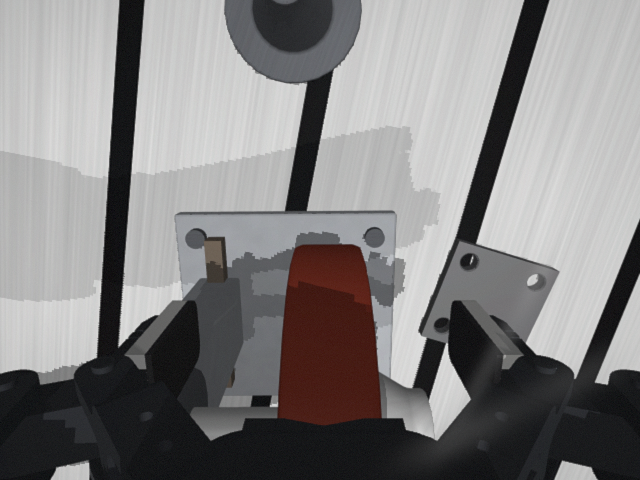

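Stripe at about 173° on the lower front face (180,165); I'll check that it has stopped.

Request:
step_arm([
  [0,0,0,0],
  [0,0,0,0],
  [0,0,0,0],
  [0,0,0,0],
  [0,0,0,0],
])

```text
t: 10.18
tcp_pos: [0.5839, 0.03, 0.1389]
orientation: [0.636, 0.772, 0.0, 0.0]
wrist_force: [-0.4, 0.6, -0.1]
opening: 0.0852
```

```bash
python3 look.py b2
```

```text
t 10.18 tcp in drum frame mm [ 0.1 68.  -1.1] yaw err -0.0031 F [-0.4   0.63 -0.08] M [ 0.054  0.042 -0.039] open 0.0852
scene front 24 ang 173.0 r 0.0636
```

Request:
step_arm([
  [0,0,0,0],
  [0,0,0,0],
  [0,0,0,0],
  [0,0,0,0],
  [0,0,0,0],
])

```text
t: 10.9
tcp_pos: [0.5839, 0.03, 0.1388]
orientation: [0.636, 0.772, 0.0, 0.0]
wrist_force: [0.0, -0.1, 0.2]
opening: 0.0853
```

```bash
python3 look.py b3
```

```text
t 10.9 tcp in drum frame mm [ 0.1 68.1 -1.2] yaw err -0.003 F [ 0.04 -0.08  0.21] M [-0.067  0.01  -0.007] open 0.0853
scene front 22 ang 171.5 r 0.0634
```

Request:
step_arm([
  [0,0,0,0],
  [0,0,0,0],
  [0,0,0,0],
  [0,0,0,0],
  [0,0,0,0],
])

```text
t: 11.62
tcp_pos: [0.5839, 0.03, 0.1388]
orientation: [0.636, 0.772, 0.0, 0.0]
wrist_force: [0.3, -0.5, 0.5]
opening: 0.0851
```

```bash
python3 look.py b4
```

```text
t 11.62 tcp in drum frame mm [ 0.1 68.1 -1.2] yaw err -0.003 F [ 0.28 -0.53  0.53] M [-0.04  -0.005 -0.023] open 0.0851
scene front 24 ang 172.5 r 0.064
```

View pics/b4.png

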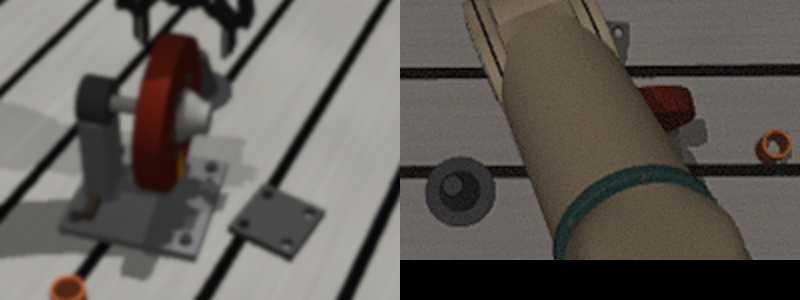

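The drum sticks with the stripe at about 172.6°. I'll now pinch at -59° and lead it +120°, so the heavy side passes the bottom, then release it from the other side.

Run:
```python
import numpy as np
r=79.5;th=np.radians(np.arange(-59,62,8));
for a,b in zip(th,th[1:]): print([round(-r*(np.sin(b)-np.sin(a))/10,2),0,round(r*(np.cos(a)-np.cos(b))/10,2),0],round(np.degrees(b)))
```

```text
[np.float64(-0.64), 0, np.float64(-0.91), 0] -51
[np.float64(-0.76), 0, np.float64(-0.81), 0] -43
[np.float64(-0.86), 0, np.float64(-0.7), 0] -35
[np.float64(-0.95), 0, np.float64(-0.57), 0] -27
[np.float64(-1.02), 0, np.float64(-0.43), 0] -19
[np.float64(-1.07), 0, np.float64(-0.29), 0] -11
[np.float64(-1.1), 0, np.float64(-0.14), 0] -3
[np.float64(-1.11), 0, np.float64(0.02), 0] 5
[np.float64(-1.1), 0, np.float64(0.17), 0] 13
[np.float64(-1.06), 0, np.float64(0.32), 0] 21
[np.float64(-1.01), 0, np.float64(0.47), 0] 29
[np.float64(-0.93), 0, np.float64(0.6), 0] 37
[np.float64(-0.84), 0, np.float64(0.73), 0] 45
[np.float64(-0.73), 0, np.float64(0.84), 0] 53
[np.float64(-0.6), 0, np.float64(0.93), 0] 61
```

Request:
step_arm([
  [0,0,0,0],
  [0,0,0,0],
  [0,0,0,0],
  [0,0,0,0],
  [0,0,0,0],
], claw=255, force=20)

```text
t: 12.35
tcp_pos: [0.5842, 0.0301, 0.139]
orientation: [0.636, 0.772, 0.0, 0.0]
wrist_force: [1.0, 0.1, 0.3]
opening: 0.0297
```

```bash
python3 look.py b5
```

```text
t 12.35 tcp in drum frame mm [ 0.5 68.1 -1. ] yaw err -0.0026 F [0.99 0.13 0.31] M [-0.025 -0.099  0.169] open 0.0297
scene front 23 ang 171.6 r 0.0631
```

Request:
step_arm([
  [-0.64,0,-0.91,0],
  [-0.76,0,-0.81,0],
  [-0.86,0,-0.7,0],
  [-0.95,0,-0.57,0],
  [-1.02,0,-0.43,0],
])

```text
t: 13.08
tcp_pos: [0.5925, -0.0108, 0.1736]
orientation: [0.636, 0.772, 0.001, -0.0]
wrist_force: [5.5, 3.3, -9.1]
opening: 0.0292
```

Request:
step_arm([
  [-1.07,0,-0.29,0],
  [-1.1,0,-0.14,0],
  [-1.11,0,0.02,0],
  [-1.1,0,0.17,0],
  [-1.06,0,0.32,0],
])

```text
t: 13.7
tcp_pos: [0.6031, -0.062, 0.174]
orientation: [0.636, 0.772, 0.002, -0.0]
wrist_force: [2.4, 7.3, 2.5]
opening: 0.0296
```

Request:
step_arm([
  [-1.01,0,0.47,0],
  [-0.93,0,0.6,0],
  [-0.84,0,0.73,0],
  [-0.73,0,0.84,0],
  [-0.6,0,0.93,0],
])

```text
t: 14.32
tcp_pos: [0.6119, -0.1048, 0.1393]
orientation: [0.636, 0.771, 0.002, 0.001]
wrist_force: [1.2, 2.5, 7.1]
opening: 0.0296
```

```bash
python3 look.py b6
cat > wl.py <<'E'
import sys
from h import *
from station import manip
s=manip.observe();c=manip.capture("wrist");M=c["mount"];K=c["camera_matrix"];z=c["range_z"]
v,u=np.indices(z.shape);P=(np.stack([(u-K[0,2])*z/K[0,0],(v-K[1,2])*z/K[1,1],z,np.ones_like(z)],-1)@M.T)[...,:3]
R=Rn.from_quat(s["orientation"]).as_matrix();W=P@R.T+s["tcp_pos"];L=local(W,DR);r,y=masks(c);rad=np.hypot(L[...,1],L[...,2])
m=y&(np.abs(L[...,0])<.022)&(rad<.092)&(rad>.045)
rim=m&(rad>.08)&(np.abs(L[...,0])<.014)
for nm,k in (("rim",rim),("face",m&~rim)):
    if k.sum()>5:
        a=np.degrees(np.arctan2(-L[k][:,1],L[k][:,2]));mu=L[k].mean(0);print("wrist",nm,k.sum(),"ang",round(float(np.degrees(np.arctan2(-mu[1],mu[2]))),1),"span",a.min().round(1),a.max().round(1),"x",mu[0].round(4))
cv2.imwrite(f"pics/{sys.argv[1]}.png",c["img"][:,:,::-1])
E
python3 wl.py wb6
```

```text
t 14.32 tcp in drum frame mm [  1.5 -69.6  -0.7] yaw err -0.0034 F [1.16 2.51 7.06] M [ 0.809 -0.161  0.169] open 0.0296
top rim 23 ang -74.8 r 0.0846
top back 24 ang -70.4 r 0.0669
```

View pics/wb6.png

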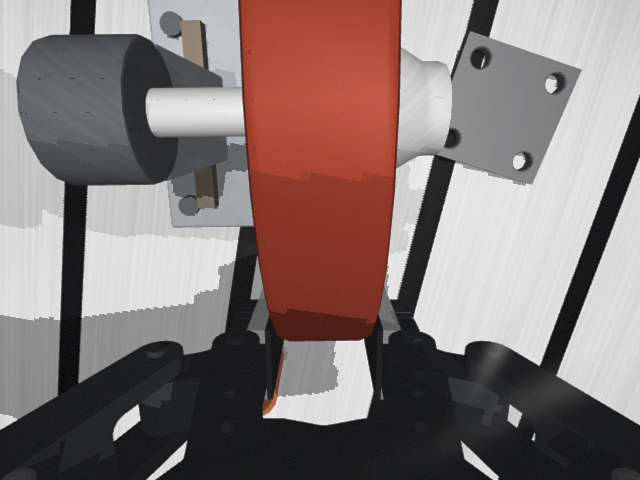

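View pics/b6.png

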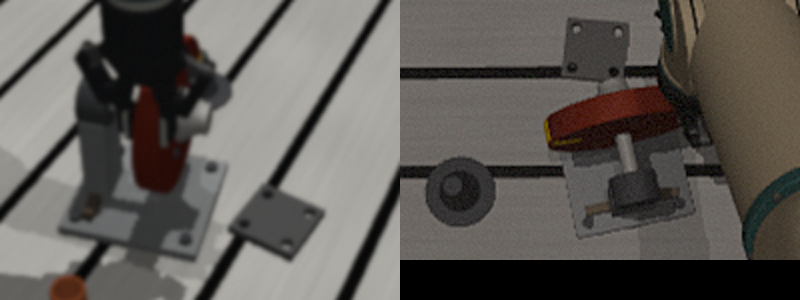

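The stripe is now at about -71° on the +y side, at (548,130) in the right crop. Releasing.

Request:
step_arm([
  [0,0,0,0],
  [0,0,0,0],
  [0,0,0,0],
  [0,0,0,0],
  [0,0,0,0],
], claw=0)

```text
t: 15.1
tcp_pos: [0.61, -0.1052, 0.1364]
orientation: [0.636, 0.772, -0.0, -0.0]
wrist_force: [-0.8, -1.1, 0.5]
opening: 0.0855
```

```bash
python3 look.py c1
```

```text
t 15.1 tcp in drum frame mm [ -0.5 -69.6  -3.6] yaw err -0.003 F [-0.76 -1.05  0.5 ] M [ 0.033  0.033 -0.001] open 0.0855
top back 15 ang -124.7 r 0.0629
```

Request:
step_arm([
  [0,0,0,0],
  [0,0,0,0],
  [0,0,0,0],
  [0,0,0,0],
  [0,0,0,0],
])

```text
t: 15.82
tcp_pos: [0.6102, -0.1052, 0.1365]
orientation: [0.636, 0.772, 0.0, 0.0]
wrist_force: [0.5, 0.5, -0.8]
opening: 0.0856
```

```bash
python3 look.py c2
```

```text
t 15.82 tcp in drum frame mm [ -0.3 -69.7  -3.5] yaw err -0.003 F [ 0.45  0.45 -0.76] M [-0.052 -0.027 -0.014] open 0.0856
top back 14 ang -125.1 r 0.0634
```

Request:
step_arm([
  [0,0,0,0],
  [0,0,0,0],
  [0,0,0,0],
  [0,0,0,0],
  [0,0,0,0],
])

```text
t: 16.55
tcp_pos: [0.6101, -0.1052, 0.1365]
orientation: [0.636, 0.772, -0.0, -0.0]
wrist_force: [0.3, 0.6, -0.3]
opening: 0.0855
```

```bash
python3 look.py c3
```

```text
t 16.55 tcp in drum frame mm [ -0.4 -69.7  -3.5] yaw err -0.003 F [ 0.28  0.61 -0.29] M [-0.012 -0.003  0.025] open 0.0855
top back 18 ang -126.7 r 0.0613
```

View pics/c3.png

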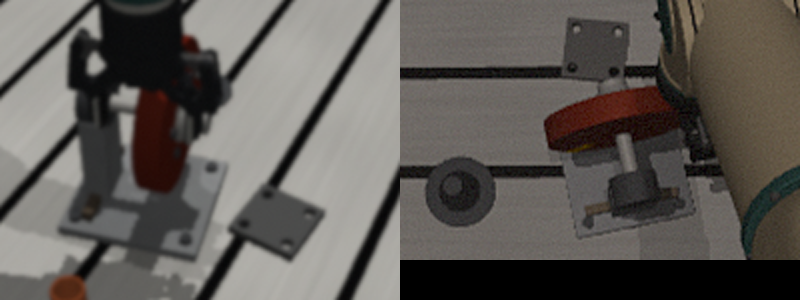

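The drum rolled back negatively and stuck near -125°; the stripe shows under the drum's left edge at (578,148). I'll read this angle more carefully, looking for occlusion bias.

```bash
cat > ang.py <<'E'
import sys
from h import *
from station import manip
# project ray onto face plane (x=+-15mm) / rim with geometry instead of noisy depth
def rays(c):
    K=c["camera_matrix"];R=cv2.Rodrigues(c["rvec"])[0];C=-R.T@c["tvec"].ravel()
    v,u=np.indices((480,640));D=np.stack([(u-K[0,2])/K[0,0],(v-K[1,2])/K[1,1],np.ones_like(u,float)],-1)@R
    Cl=local(C,DR);Dl=local(D+np.array([DR[0],DR[1],DR[3]]),DR);return Cl,Dl
for n,sx in (("scene",.015),("top",-.015)):
    acc=np.zeros((480,640))
    for i in range(3):
        c=manip.capture(n)
        hsv=cv2.cvtColor(c["img"],cv2.COLOR_RGB2HSV);h,s,v=[hsv[...,i] for i in range(3)]
        acc+=((h>16)&(h<38)&(s>120)&(v>25))
    m=acc>=2
    C,D=rays(c);t=(sx-C[0])/D[...,0];P=C+t[...,None]*D;rad=np.hypot(P[...,1],P[...,2])
    mm=m&(rad<.087)&(rad>.045)&(t>0)
    a=np.degrees(np.arctan2(-P[...,1],P[...,2]))
    if mm.sum()>3:
        ref=np.degrees(np.arctan2(-P[mm][:,1].mean(),P[mm][:,2].mean()))
        print(n,"face N",mm.sum(),"mean ang",ref.round(1))
        for lo in np.arange(.045,.087,.007):
            k=mm&(rad>=lo)&(rad<lo+.007)
            if k.sum()>1:
                d=(a[k]-ref+180)%360-180
                print("  r",round(lo+.0035,4),k.sum(),"min/max",(ref+d.min()).round(1),(ref+d.max()).round(1),"half-width expected",round(float(np.degrees(np.arcsin(.008/(lo+.0035)))),1))
    d=cv2.resize(c["img"][215:345,270:400,::-1] if n=="scene" else c["img"][200:300,290:390,::-1],(400,400),interpolation=0);cv2.imwrite(f"pics/{sys.argv[1]}_{n}.png",d)
print(manip.observe()["t"])
E
python3 ang.py d1
```

```text
top face N 23 mean ang -134.5
  r 0.0555 5 min/max -138.0 30.5 half-width expected 8.3
  r 0.0625 7 min/max -146.0 -123.2 half-width expected 7.4
  r 0.0695 5 min/max -140.8 -129.3 half-width expected 6.6
  r 0.0835 5 min/max -139.2 -128.9 half-width expected 5.5
16.95
```

View pics/d1_top.png

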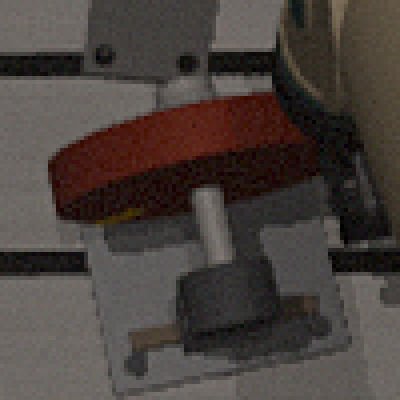

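The back-face view is too foreshortened, good to only about ±8°. I'll carry the open gripper back near the top to clear the scene camera's view of the front face.

Request:
step_arm([
  [0.96,0,-1.37,0],
  [1.22,0,-1.14,0],
  [1.43,0,-0.86,0],
  [0.8,0,-0.3,0],
])

```text
t: 17.45
tcp_pos: [0.602, -0.0599, 0.1745]
orientation: [0.635, 0.772, 0.001, 0.0]
wrist_force: [-0.3, 0.8, 0.1]
opening: 0.0852
```

```bash
python3 look.py d2;python3 ang.py d2
```

```text
t 17.45 tcp in drum frame mm [  0.5 -23.6  34.5] yaw err -0.0011 F [-0.33  0.81  0.12] M [ 0.002 -0.029  0.017] open 0.0852
top back 18 ang -125.9 r 0.0602
top face N 24 mean ang -133.0
  r 0.0555 4 min/max -134.2 -122.7 half-width expected 8.3
  r 0.0625 6 min/max -146.0 -129.7 half-width expected 7.4
  r 0.0695 6 min/max -140.8 -2.1 half-width expected 6.6
  r 0.0835 7 min/max -141.8 -126.3 half-width expected 5.5
17.85
```

View pics/d2_scene.png

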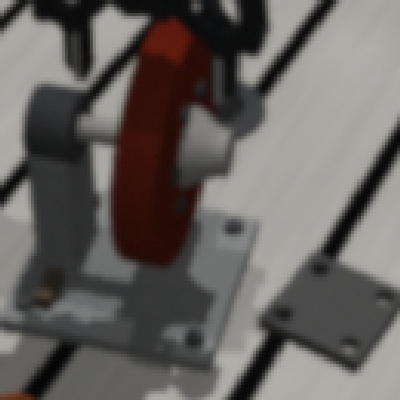

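In this view the hub hides the stripe. I'll measure differentially instead: grip here at stuck position 2, lead back until the clearly readable stripe matches stuck position 1 (about 172°), then return half of that lead. First I'll move to +30° and grip.

Request:
step_arm([
  [-0.84,0,0.33,0],
  [-0.8,0,0.42,0],
  [0,0,0,0],
])

```text
t: 18.23
tcp_pos: [0.6045, -0.0797, 0.165]
orientation: [0.637, 0.771, -0.001, -0.0]
wrist_force: [0.5, 0.2, -1.2]
opening: 0.0854
```

Request:
step_arm([
  [0,0,0,0],
  [0,0,0,0],
  [0,0,0,0],
  [0,0,0,0],
  [0,0,0,0],
], claw=255, force=20)

```text
t: 18.85
tcp_pos: [0.6062, -0.0774, 0.1663]
orientation: [0.636, 0.772, 0.001, 0.001]
wrist_force: [5.1, 1.8, 0.7]
opening: 0.0295
```

```bash
python3 look.py e1
python3 - <<'E'
import numpy as np
r=80;th=np.radians(np.arange(30,-31,-6));
for a,b in zip(th,th[1:]): print([float(round(-r*(np.sin(b)-np.sin(a))/10,2)),0,float(round(r*(np.cos(a)-np.cos(b))/10,2)),0],round(np.degrees(b)))
E
```

```text
t 18.85 tcp in drum frame mm [  1.1 -41.6  26.3] yaw err -0.0021 F [5.07 1.75 0.73] M [ 0.171 -0.625  0.249] open 0.0295
top back 17 ang -126.8 r 0.0611
[0.75, 0, -0.38, 0] 24
[0.78, 0, -0.3, 0] 18
[0.81, 0, -0.22, 0] 12
[0.83, 0, -0.13, 0] 6
[0.84, 0, -0.04, 0] 0
[0.84, 0, 0.04, 0] -6
[0.83, 0, 0.13, 0] -12
[0.81, 0, 0.22, 0] -18
[0.78, 0, 0.3, 0] -24
[0.75, 0, 0.38, 0] -30
```

Request:
step_arm([
  [0.75,0,-0.38,0],
  [0.78,0,-0.3,0],
  [0.81,0,-0.22,0],
  [0.83,0,-0.13,0],
  [0.84,0,-0.04,0],
])

```text
t: 19.58
tcp_pos: [0.599, -0.042, 0.1774]
orientation: [0.637, 0.771, -0.001, 0.003]
wrist_force: [4.6, -3.9, 3.6]
opening: 0.0297
```

```bash
python3 look.py e2
```

```text
t 19.57 tcp in drum frame mm [ 0.9 -5.5 37.4] yaw err -0.0045 F [ 4.58 -3.95  3.61] M [-1.248 -1.087  0.321] open 0.0297
scene front 9 ang -160.2 r 0.0632
top back 13 ang -156.5 r 0.0555
```

Request:
step_arm([
  [0.84,0,0.04,0],
  [0.83,0,0.13,0],
  [0.81,0,0.22,0],
  [0.78,0,0.3,0],
  [0.75,0,0.38,0],
])

```text
t: 20.3
tcp_pos: [0.5907, -0.0008, 0.1674]
orientation: [0.636, 0.771, -0.0, 0.002]
wrist_force: [2.5, -2.3, 9.7]
opening: 0.0295
```

Request:
step_arm([
  [0,0,0,0],
  [0,0,0,0],
])

```text
t: 20.55
tcp_pos: [0.5903, 0.0004, 0.1668]
orientation: [0.636, 0.772, 0.0, 0.001]
wrist_force: [2.4, 0.0, 6.0]
opening: 0.0293
```

```bash
python3 look.py e3;python3 ang.py e3
```

```text
t 20.55 tcp in drum frame mm [ 0.7 37.8 26.8] yaw err -0.0029 F [2.4  0.01 6.05] M [-0.316 -0.509  0.268] open 0.0293
scene front 23 ang 171.6 r 0.0635
scene face N 37 mean ang 177.2
  r 0.0485 4 min/max 168.8 178.1 half-width expected 9.5
  r 0.0555 4 min/max 169.7 178.1 half-width expected 8.3
  r 0.0625 9 min/max 163.7 185.9 half-width expected 7.4
  r 0.0695 7 min/max 171.4 184.9 half-width expected 6.6
  r 0.0765 7 min/max 171.9 184.4 half-width expected 6.0
  r 0.0835 6 min/max 172.3 183.7 half-width expected 5.5
20.95
```

View pics/e3_scene.png

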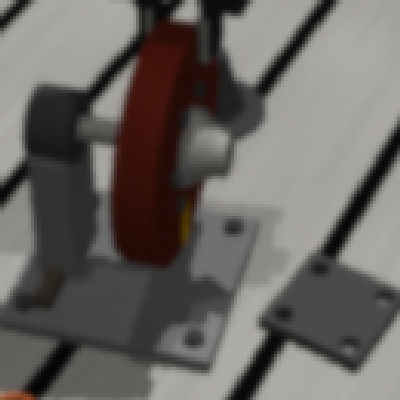

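View pics/e2.png

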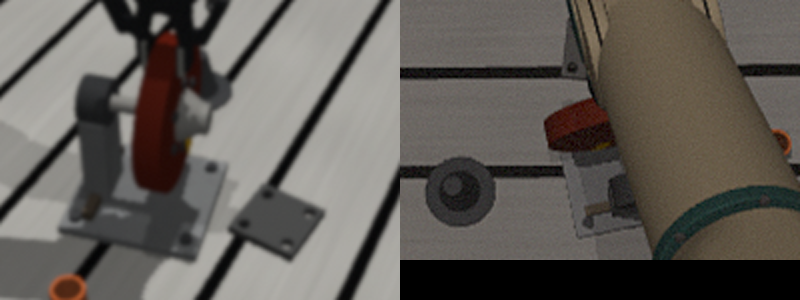

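After a gripper lead of 60.1° (31.3° → -28.8°) the stripe reads 171.6°, which matches stuck position 1. The two stuck positions are therefore about 60° apart (30° short on each side), and the heavy side is straight down halfway between, with the stripe near 202°. Leading back 30°.

Request:
step_arm([
  [-0.75,0,-0.38,0],
  [-0.78,0,-0.3,0],
  [-0.81,0,-0.22,0],
  [-0.83,0,-0.13,0],
  [-0.84,0,-0.04,0],
])

```text
t: 21.58
tcp_pos: [0.5975, -0.035, 0.1762]
orientation: [0.635, 0.772, 0.002, -0.002]
wrist_force: [4.1, 6.8, -2.6]
opening: 0.0295
```

Request:
step_arm([
  [0,0,0,0],
  [0,0,0,0],
  [0,0,0,0],
])

```text
t: 21.95
tcp_pos: [0.5978, -0.0366, 0.1762]
orientation: [0.636, 0.772, 0.002, -0.001]
wrist_force: [5.6, 3.4, -1.9]
opening: 0.0294
```

```bash
python3 look.py f1;python3 look.py f2; python3 ang.py f1
```

```text
t 21.95 tcp in drum frame mm [ 0.8  0.1 36.2] yaw err -0.0021 F [ 5.6   3.37 -1.89] M [ 0.927 -0.983  0.257] open 0.0294
scene front 12 ang -163.7 r 0.0589
top back 13 ang -159.4 r 0.0574
t 22.05 tcp in drum frame mm [ 0.8  0.1 36.2] yaw err -0.0022 F [ 5.01  2.82 -1.62] M [ 0.969 -0.947  0.284] open 0.0295
scene front 12 ang -163.4 r 0.0595
top back 15 ang -158.4 r 0.057
scene face N 19 mean ang -161.0
  r 0.0555 3 min/max -165.2 -156.8 half-width expected 8.3
  r 0.0625 6 min/max -167.4 -158.0 half-width expected 7.4
  r 0.0695 6 min/max -168.0 -152.8 half-width expected 6.6
  r 0.0765 3 min/max -163.2 -156.0 half-width expected 6.0
top face N 19 mean ang -162.4
  r 0.0485 2 min/max -160.8 -157.1 half-width expected 9.5
  r 0.0555 3 min/max -167.4 -155.9 half-width expected 8.3
  r 0.0625 3 min/max -164.9 -159.0 half-width expected 7.4
  r 0.0695 4 min/max -170.1 -157.8 half-width expected 6.6
  r 0.0765 4 min/max -167.7 -156.8 half-width expected 6.0
  r 0.0835 3 min/max -163.7 -159.2 half-width expected 5.5
22.45
```

View pics/f1_scene.png

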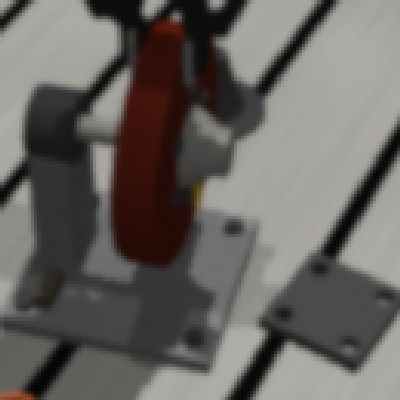

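Readings agree within a few degrees: stripe at 197–201° against a target of 200–204°, with a lead of 28.7° of the 30° wanted. I'll nudge by about 2° and settle.

Request:
step_arm([
  [-0.15,0,0,0],
  [-0.13,0,0,0],
  [0,0,0,0],
  [0,0,0,0],
  [0,0,0,0],
], force=25)

```text
t: 23.08
tcp_pos: [0.5981, -0.0378, 0.1762]
orientation: [0.635, 0.772, 0.002, -0.001]
wrist_force: [3.6, 5.8, -1.3]
opening: 0.0296
```

```bash
python3 look.py g1;python3 ang.py g1 | grep mean; python3 wl.py wg1
python3 - <<'E'
from h import *
from station import manip
print(manip.observe()["qvel"].round(4))
a=np.load("pics/scene0.npz");b=manip.capture("scene")
A=cloud(a)
d=np.abs(a["range_z"]-b["range_z"])
for nm,(u,v) in dict(tube=(275,358),flange=(378,315),pliers=(280,420)).items():
    print(nm,np.median(d[v-8:v+8,u-8:u+8]).round(4), np.abs(a["img"][v-15:v+15,u-15:u+15].astype(int)-b["img"][v-15:v+15,u-15:u+15]).mean().round(1))
E
```

```text
t 23.07 tcp in drum frame mm [ 0.9 -1.2 36.2] yaw err -0.0012 F [ 3.61  5.76 -1.3 ] M [ 1.409 -0.802  0.27 ] open 0.0296
scene front 12 ang -163.4 r 0.0595
top back 13 ang -156.5 r 0.0572
scene face N 18 mean ang -160.5
top face N 21 mean ang -158.5
[ 0.0012 -0.0017 -0.0013  0.001  -0.0003  0.0005 -0.0015]
tube 0.0016 16.5
flange 0.0017 6.5
pliers 0.0013 8.3
```

View pics/g1.png

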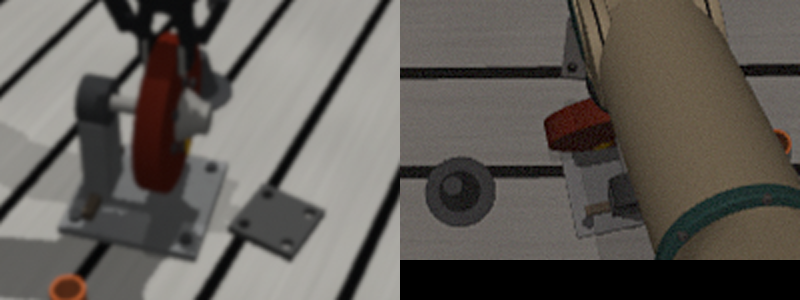

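Run:
```python
from station import manip
print(manip.job_done()); s=manip.observe();print(s["t"],s["opening"],s["wrist_force"].round(1))
```

```text
the job is handed in; nothing more can be done
None
the job is handed in; nothing more can be done
```

I handed the job in at about 23 s. The drum is pinched at the top of its rim, with the heavy side estimated straight down to within about 5° (limit 12°). No verdict was reported.

**How I found it:** I let the drum roll down from each side.
- **First roll:** turning positive, it stuck with the stripe at about 172°.
- **Second roll:** turning back, it stuck at about 226–234°. The top camera sees that spot poorly.
- **Spacing:** I measured the gap by leading the drum from the second stop until the stripe read 171.6° again. That took 60° of gripper travel, so the drum sticks about 30° short on each side, within the stated 25–40°.
- **Final position:** I led back half of that, which puts the heavy side down with the stripe at about 202°.

**Last checks:**
- **Stripe angle:** it read 197–203.5° depending on camera and method. The scene camera tended low and the top camera high.
- **Grip:** the opening was 29.6 mm on the 30 mm drum, commanded at 25 N, and the joints were still. The wrist carried about 7 N of leftover sideways load.
- **Bystanders:** the tube, flange and pliers showed no change in depth at their places. I checked the cone only by eye in the pictures, where it looks unmoved.

**What went wrong or disagreed:**
- The first pinch shut just above the rim, because the real finger tips sit about 23 mm short of the reported TCP. I corrected it by going 2.3 cm lower.
- On the first lead the drum turned about 5° less than the gripper did, so gripper travel is good to only a few degrees.
- I did not repeat the rolls to confirm.

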